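# Put the coffee scoop back on its hook

## Task

The coffee scoop has been left lying in the open capsule drawer. Take it out and hang it by the ring at the end of its handle on the empty hook of the tool stand, so that it hangs down still and released, seated at the bottom of the hook, and ease the capsule drawer fully shut without slamming it. Leave the brush hanging where it is and do not disturb the knock tube, the two glass cups or the stirrer cup.

Things in the scene. Friction and masses are not known exactly. Their poses are not given: they have to be found in the camera images.
- scoop: Coffee scoop, 171 mm long, 70 g, loose: steel bowl (42 mm across, 25 high, flat base), wooden handle, steel ring (eye) at the end. Origin: centre of the bowl's underside. z: out of the bowl's mouth (up as it lies); x: from bowl to eye, level as it lies. The handle leaves the bowl near its rim and slopes 7 degrees down to the ring, which shares its slope; it lies steady on base and ring.
- scoop_eye (a point): Centre of the hole in the flat steel ring at the end of the scoop's handle (30 mm outside, 20 mm hole, 5 mm thick); at x 135, z 4 mm of the scoop. The hole's axis is the scoop's z tipped 7 degrees towards its x.
- scoop_handle (a point): Middle of the straight wooden handle (15 mm wide, 8 mm thick), 62 mm from the eye towards the bowl, at x 73, z 12 mm of the scoop: a good place to grip, pinching the 15 mm width. The wood runs from 13 to 105 mm from the eye.
- stand: Tool stand, fixed: dark base plate 130 x 200 x 14 mm, a 14 mm post in its middle, a level 12 mm cross bar (170 mm long along y, axis 235 mm above the slab), and 95 mm below it a 10 mm rest bar, 15 mm further to -x, against which hung tools come to rest. Two brass hooks of 8 mm rod stand out from the cross bar to -x (towards the robot), at y -60 and +60 mm. Origin: centre of the base's underside.
- free_hook (a point): The empty hook, at the stand's y -60 mm: point on the axis of its level part, 20 mm out from the cross bar's axis, 235 mm above the slab. The rod runs 30 mm level to -x from the bar's axis (bend 10 mm beyond this point), then rises 27 mm over a further 30 mm (42 degrees). Axes as the stand's. A tool hangs in the level part, its ring's centre about 6 mm lower.
- free_hook_tip (a point): Upturned end of the empty hook (axis of the rod; the round end reaches 4 mm beyond), 40 mm further out and 27 mm higher than free_hook.
- brush_hook (a point): The same point on the left hook (+y), which carries the brush.
- brush: Black cleaning brush, 155 mm below its eye, with a white bristle head, hanging loose from the left hook, to stay there. Origin: centre of its eye; z up along the handle.
- capsule_box: Grey plastic capsule drawer, fixed outer box: 300 mm deep (x), 260 mm wide (y), 78 mm high, black rubber mat on top. Origin: at slab level below the middle of its open front edge; the box reaches from there to its +x, the drawer slides out to its -x (towards the robot).
- drawer (a joint): How far the drawer is open, m: 0 shut, 0.21 at most; slides to the box's -x, stays where left, about 2 to 3 N moves it slowly. White tray: floor 12 mm and walls 56 mm above the slab; behind the front panel a compartment 150 mm deep (x) and 232 mm wide (y), in which the scoop lies across, eye to the left (+y); then capsules up to 40 mm above the slab.
- drawer_lip (a point): Middle of the outer edge of the finger lip on the drawer's front: a ledge 110 mm long (y) and 10 mm high (66 to 76 mm above the slab), standing 14 mm out from the front panel (260 mm wide, top edge 77 mm above the slab). When the drawer is shut this point lies at x -26, z 71 mm of the capsule box.
- knock_tube: Stainless knock tube, 108 mm across, 170 mm high, with a rubber-covered bar inside the mouth; loose. Origin: centre of its underside.
- cup_near: Clear glass cappuccino cup, 84 mm across, 68 mm high, with an ear at its +y reaching 68 mm from the axis; loose. Origin: centre of its underside.
- cup_left: The other glass cup, alike, farther to the left; loose.
- stirrer_cup: Bamboo cup with wooden stirrers, 70 mm across, 145 mm high with the stirrers; loose. Origin: centre of its underside.
Things that resemble listed ones, but are neither listed nor needed, are in the scene too. What is shaped like the scoop but orange is not meant.

How it is judged:
At the end, for the whole second after the job is handed in: Scoop hanging still on the empty hook: eye within 9 mm sideways and 20 mm along the hook of free_hook, 12 mm below to 4 mm above it; handle within 0.45 rad of upright, slower than 0.06 m/s. Drawer within 5 mm of shut. Brush eye within 20 mm of brush_hook (y of scoop_eye in the frame of free_hook between -0.009 and 0.009 m and x of scoop_eye in the frame of free_hook between -0.02 and 0.02 m and z of scoop_eye in the frame of free_hook between -0.012 and 0.004 m and angle between scoop's own x axis and vertical below 0.45 rad and linear speed of scoop below 0.06 m/s and contact force between scoop and stand above 0.1 N and value of joint drawer below 0.005 m and distance between brush and brush_hook below 0.02 m); the robot touches nothing.
It fails at once if the brush is knocked off its hook (distance between brush and brush_hook above 0.035 m).
It fails at once if the knock tube is moved more than 25 mm (distance of knock_tube from where it was at the start of the episode above 0.025 m).
It fails at once if a glass cup is moved more than 25 mm (distance of any of cup_near, cup_left from where it was at the start of the episode above 0.025 m).
It fails at once if the stirrer cup is moved more than 25 mm (distance of stirrer_cup from where it was at the start of the episode above 0.025 m).
It fails at once if the drawer is slammed: still faster than 0.4 m/s within 20 mm of shut (value of joint drawer below 0.02 m and velocity of joint drawer below -0.4 m/s).
It also fails if it takes over 61 s, if anything falls off the work surface, if the arm or the gripper's body presses on something with over 40 N, if the wrist force passes 120 N, or if a joint passes its speed limit or range.

## Robot

A 6-joint arm with a two-finger parallel gripper is mounted at the origin on the work surface. World frame = base frame: x ahead of the robot, y to its left, z up, the work surface at z = 0. Lengths are in m, angles in rad, forces in N, time in s.
With the tool pointing down it reaches from about 0.3 to 1 m from the base axis. Payload 5.1 kg.
Tool frame: the origin (TCP) lies on the centre line of the jaws, within the pads' length; the fingertips stand ahead of it and the grasp point (between the pads) lies 5 mm behind it (manip.tip_reach is the z of the fingertips in the tool frame, in m); z points along the fingers, y is the direction in which the jaws open and shut (so a half turn about z gives the same grasp; the last joint's range is limited). The gripper opens to 95 mm and grips with 3 to 60 N. Pads are 20 mm wide; open, the fingers measure 119 mm over their backs; the gripper's body (75 mm by 180 mm) begins 59 mm behind the grasp point.
Start: joints at [1.244, 0.124, 1.65, -0, 1.367, -0.083], TCP at [0.157, 0.631, 0.229] pointing down, gripper open.
Joint ranges: [-2.61, 2.61], [-1.02, 2.33], [0.03, 2.71], [-1.35, 4.49], [0.32, 2.68], [-2.91, 2.91]. Speed limits (rad/s): [2.57, 2.57, 3.14, 3.14, 3.14, 3.14].

## Interface

Orientations are given as a unit quaternion [x, y, z, w].
In Python, from rig import state, vision, ticket, manip gives the robot as it stands.
- The arm moves only by the shell command python3 -m handwheel 'ROWS' [OPENING] [FORCE]. ROWS is JSON, a list of rows, each a list of 4 numbers: the shift along the tool's x, y, z in mm, then the turn about the tool's z in degrees. In form: [[x, y, z, spin], ...]. A call has 1 to 8 rows; each row shifts and turns the commanded pose from where the row before left it, along the tool's axes as they then stand; what a row does not reach is not made up. A row lasts 1/10 s, in which the tool goes at most 50 mm and 8.59 degrees, less where a joint would pass 70% of its speed; a pose out of reach is approached as far as the arm can. A call is refused whole if a number of a shift passes 50 or a number of a turn 8.59, either way. A call with a gripper value outside its range is refused whole. OPENING is the closure, from 0 (fully open) to 1 (shut), set as the call begins (- or left out, the last holds). The fingers move at their own pace and stop on an object; FORCE is the grip in N (left out, the last holds). Time passes only in rows, so rows that do not move let the fingers close. It gives the time, the measured TCP pose, the force and the opening at its end, in the units of the state.
- state(): the state, without advancing time (a new reading comes with each control period).
- vision.capture(name): name is "scene" or "side" or "wrist"; returns the picture (480x640x3 uint8, red, green, blue); there is no depth.
- vision.calibration(name): a dict with "mtx" (3x3 intrinsics, pixels), "D" ([k1, k2, p1, p2, k3] as OpenCV has them; the pictures are not rectified), "R" (3x3) and "t" (3): a world point X has camera coordinates R X + t; the wrist camera has in their place "hand_eye" (4x4, takes a point from camera to tool coordinates, whose origin is the TCP and whose axes are the flange's). Camera axes: x right, y down, z forward; pixel columns grow to the right and rows downward; lengths in m; the calibration is good to about 2 mm. A picture is of the moment at which its call begins: read the wrist's pose just before it. calibration takes no time and is no camera call.
- ticket.sign_off(): hands the job in, once; it reports no verdict.
The state is a dict: "clock": time; "joint_positions": joint angles; "dq": joint speeds; "effort": joint torques, N m; "tcp_pos": TCP position; "tcp_rot": TCP orientation; "contact_force": force on the tool from outside, world axes, zero at the start; "ft_torque": the same for the moment, N m; "opening": finger opening in m.
Only numpy, scipy, OpenCV 4.12 (cv2) and the standard library are available. Lean on these libraries where they do the work, as an engineer would, in place of code of your own. Each camera call takes 0.05 s, during which the arm holds its last target. There are 200 camera calls.

## Working session

There is one attempt and no reset: what is moved stays moved. The work goes in short steps, Python scripts to look and compute and a shell command to move; the robot and the scene stay as the last step left them, time stands still between calls to the robot, and variables do not carry over. Pictures are saved under pics/ and viewed, about 8 in all and at most 12, crops included, and the job is handed in when it is done.

```bash
ls; mkdir -p pics; cat > h.py <<'E'
import numpy as np, cv2
from scipy.spatial.transform import Rotation as Ro
from rig import state, vision, ticket, manip
def cam(n, s=None):
    c=vision.calibration(n); K=np.array(c["mtx"]);D=np.array(c["D"])
    if "hand_eye" in c:
        T=np.eye(4);T[:3,:3]=Ro.from_quat(s["tcp_rot"]).as_matrix();T[:3,3]=s["tcp_pos"]
        W=T@np.array(c["hand_eye"]); R=W[:3,:3].T; t=-R@W[:3,3]
    else: R=np.array(c["R"]);t=np.array(c["t"])
    return K,D,R,t
def ray(C,uv):
    K,D,R,t=C; p=cv2.undistortPoints(np.array([[uv]],float),K,D)[0,0]
    return -R.T@t, R.T@np.array([p[0],p[1],1.])
def onz(C,uv,z):
    o,d=ray(C,uv); return o+d*(z-o[2])/d[2]
def tri(C1,a,C2,b):
    o1,d1=ray(C1,a);o2,d2=ray(C2,b)
    l=np.linalg.lstsq(np.c_[d1,-d2],o2-o1,rcond=None)[0]
    p,q=o1+l[0]*d1,o2+l[1]*d2; return (p+q)/2,np.linalg.norm(p-q)
def proj(C,X):
    K,D,R,t=C; return cv2.projectPoints(np.array(X,float).reshape(-1,3),cv2.Rodrigues(R)[0],t,K,D)[0][:,0]
def snap(n,f):
    s=state(); im=np.array(vision.capture(n)); cv2.imwrite(f"pics/{f}.png",im[:,:,::-1]); return im,s
E
python3 - <<'E'
from h import *
np.set_printoptions(precision=3,suppress=True)
a,s=snap("scene","scene0"); b,_=snap("side","side0"); 
print(s, manip.tip_reach)
for n in("scene","side"):
    C=cam(n);print(n,-C[2].T@C[3],C[2][2])
print(vision.calibration("wrist"))
E
```

```text
pics
{'clock': 0.0, 'joint_positions': array([ 1.244,  0.124,  1.652,  0.   ,  1.368, -0.083]), 'dq': array([ 0.   ,  0.001, -0.001,  0.001,  0.002,  0.   ]), 'effort': array([  0.   , -41.759, -35.994,   0.077,   0.049,  -0.   ]), 'tcp_pos': array([0.157, 0.63 , 0.227]), 'tcp_rot': array([ 0.122,  0.993, -0.001, -0.   ]), 'contact_force': array([-0.047,  0.103, -0.324]), 'ft_torque': array([ 0.045, -0.007, -0.03 ]), 'opening': 0.09534257329705775} 0.014
scene [1.055 0.813 0.837] [-0.434 -0.702 -0.564]
side [ 0.162 -0.595  1.071] [ 0.343  0.53  -0.776]
{'mtx': array([[360.397,   0.   , 318.   ],
       [  0.   , 360.397, 241.476],
       [  0.   ,   0.   ,   1.   ]]), 'D': array([-0.042,  0.   ,  0.   ,  0.   ,  0.   ]), 'hand_eye': array([[-0.001, -0.966, -0.26 ,  0.073],
       [ 1.   , -0.001,  0.   , -0.001],
       [-0.001, -0.26 ,  0.966, -0.156],
       [ 0.   ,  0.   ,  0.   ,  1.   ]])}
```

View pics/scene0.png

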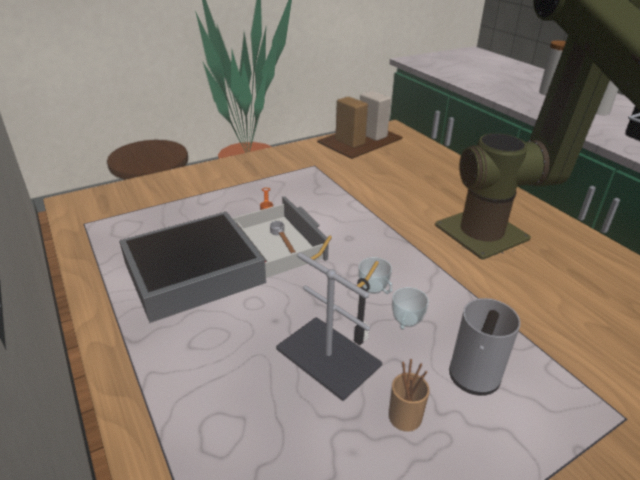

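View pics/side0.png

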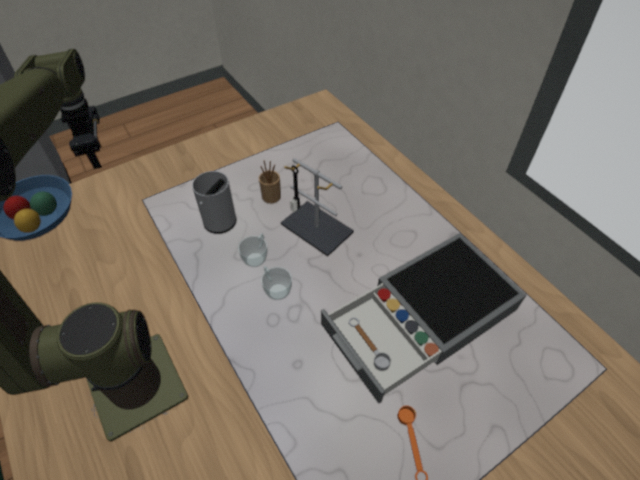

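The scoop with the wooden handle lies in the drawer: side bowl (382,361), eye (354,322), and scene bowl (277,228). The orange lookalike lies outside the drawer, at side (410,440) and scene (266,198), and isn't meant. The empty hook is near side (325,187), and the brush hangs at side (295,185). I'll confirm with one enlarged composite.

```bash
python3 - <<'E'
from h import *
a=cv2.imread("pics/scene0.png");b=cv2.imread("pics/side0.png")
def crop(im,x,y,w,h): return cv2.resize(im[y:y+h,x:x+w],(400,300),interpolation=cv2.INTER_CUBIC)
# tiles: side stand scale5 (80x60) ; scene stand ; side scoop ; scene scoop
o=np.vstack([np.hstack([crop(b,270,150,100,75),crop(a,280,240,100,75)]),np.hstack([crop(b,310,290,120,90),crop(a,255,195,100,75)])])
cv2.imwrite("pics/comp.png",o)
np.set_printoptions(precision=3,suppress=True)
S=cam("side");A=cam("scene")
for n,uv,z in [("bowl rim",(382,361),.037),("eye",(354,322),.016),("front L",(323,312),.077),("front R",(381,398),.077),("boxcorners",(380,280),.078),("",(460,236),.078),("",(523,294),.078),("",(442,350),.078),("stand base",(281,226),.014),("",(302,203),.014),("",(353,231),.014),("",(329,253),.014)]: print(n,onz(S,uv,z))
for n,uv in [("base",(276,349)),("",(319,320)),("",(382,361)),("",(345,392))]: print(n,onz(A,uv,.014))
E
```

```text
bowl rim [ 0.544 -0.29   0.037]
eye [ 0.557 -0.155  0.016]
front L [ 0.484 -0.114  0.077]
front R [ 0.472 -0.372  0.077]
boxcorners [ 0.666 -0.115  0.078]
 [ 0.958 -0.119  0.078]
 [ 0.961 -0.359  0.078]
 [ 0.668 -0.36   0.078]
stand base [0.562 0.247 0.014]
 [0.669 0.297 0.014]
 [0.74  0.108 0.014]
 [0.629 0.076 0.014]
base [0.748 0.126 0.014]
 [0.622 0.095 0.014]
 [0.567 0.269 0.014]
 [0.679 0.296 0.014]
```

View pics/comp.png

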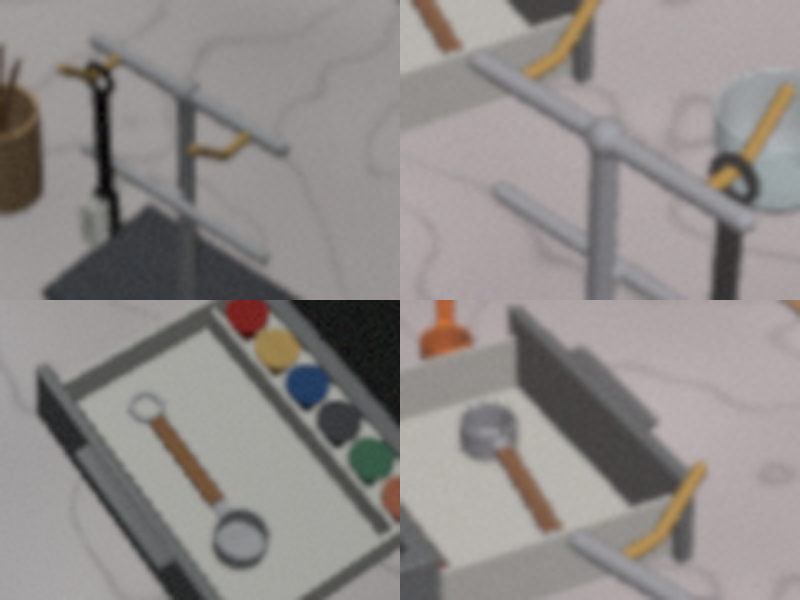

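The wooden-handled steel scoop is confirmed: bottom-left tile, eye at about (147,405), bowl at about (240,538). The empty hook shows in the top tiles, with its tip at side ≈(317.5,187.5) and scene ≈(330,237). Next I triangulate it.

```bash
python3 - <<'E'
from h import *
np.set_printoptions(precision=3,suppress=True)
S=cam("side");A=cam("scene")
for n,a,b in [("barR",(341.2,187.5),(299.5,255)),("barL",(294.2,160.5),(367.5,295.5)),("bend",(325.5,188.2),(320,254.5)),("tip",(317.5,187.5),(330,237)),("brushbend",(293.5,168.5),(363,283))]:
    print(n,tri(S,a,A,b))
# scoop, tile scale 3.333
f=lambda x,y:(310+x*.3,290+(y-300)*.3)
print(onz(S,f(147,405),.016),onz(S,f(241,530),.037), onz(S,f(186,460),.024))
print(onz(S,f(42,372),.077),onz(S,f(186,596),.077))
for o in[(-.06),.06]:pass
print("lip",onz(S,f(82,450),.076),onz(S,f(160,570),.076))
E
```

```text
barR (array([0.681, 0.106, 0.233]), np.float64(0.005479034977079833))
barL (array([0.631, 0.272, 0.231]), np.float64(0.007432247860294271))
bend (array([0.644, 0.126, 0.233]), np.float64(0.004347461402770419))
tip (array([0.614, 0.116, 0.26 ]), np.float64(0.0018342418749075278))
brushbend (array([0.615, 0.241, 0.231]), np.float64(0.0003922307466131319))
[ 0.558 -0.154  0.016] [ 0.548 -0.287  0.037] [ 0.552 -0.213  0.024]
[ 0.484 -0.113  0.077] [ 0.47  -0.317  0.077]
lip [ 0.473 -0.184  0.076] [ 0.467 -0.291  0.076]
```

```bash
cat >> h.py <<'E'
def go(target, heading=None, step=45):
    """print tool-axis shift (mm), spin (deg) to bring TCP to target with tool-x heading (deg): translation first (in present axes), then spin"""
    s=state(); R=Ro.from_quat(s["tcp_rot"]).as_matrix(); d=R.T@(np.array(target)-s["tcp_pos"])*1000
    n=int(np.ceil(np.abs(d).max()/step)); h=np.degrees(np.arctan2(R[1,0],R[0,0]))
    print("t",round(s["clock"],2),"pos",s["tcp_pos"].round(4),"head",h.round(1),"down",R[2,2].round(4),"open",round(s["opening"],4),"| total",d.round(1),"n",n,"row",(d/max(n,1)).round(1), "| spin",None if heading is None else round((h-heading+180)%360-180,1))
E
python3 -c "
from h import *
go([.553,-.24,.27],85.7)"
```

```text
t 0.1 pos [0.1567 0.6302 0.2275] head 166.0 down -1.0 open 0.095 | total [-594.6 -749.   -41.2] n 17 row [-35.  -44.1  -2.4] | spin 80.3
```

```bash
python3 -m handwheel '[[-35,-44,-4,0],[-35,-44,-4,0],[-35,-44,-4,0],[-35,-44,-4,0],[-35,-44,-4,0],[-35,-44,-4,0],[-35,-44,-4,0],[-35,-44,-4,0]]' 0 && python3 -m handwheel '[[-35,-44,-2,0],[-35,-44,-2,0],[-35,-44,0,0],[-35,-44,0,0],[-35,-44,0,0],[-35,-44,0,0],[-35,-44,0,0],[-35,-44,0,0]]' && python3 -m handwheel '[[0,0,0,8.5],[0,0,0,8.5],[0,0,0,8.5],[0,0,0,8.5],[0,0,0,8.5],[0,0,0,8.5],[0,0,0,8.5],[0,0,0,8.5]]' && python3 -m handwheel '[[0,0,0,8.3],[0,0,0,4],[0,0,0,0]]'
python3 - <<'E'
from h import *
im,s=snap("wrist","w1"); go([.553,-.24,.27],85.7)
E
```

```text
clock: 0.9
tcp_pos: [0.3226, 0.2659, 0.2568]
tcp_rot: [0.121, 0.993, -0.0, 0.0]
contact_force: [1.0, 0.8, 0.3]
opening: 0.095
clock: 1.7
tcp_pos: [0.4888, -0.0982, 0.2603]
tcp_rot: [0.122, 0.993, 0.0, -0.0]
contact_force: [0.4, 1.6, -0.5]
opening: 0.0952
clock: 2.5
tcp_pos: [0.4883, -0.096, 0.26]
tcp_rot: [0.658, 0.753, -0.0, -0.0]
contact_force: [-0.3, 0.1, -0.4]
opening: 0.095
clock: 2.8
tcp_pos: [0.4884, -0.096, 0.2601]
tcp_rot: [0.733, 0.68, -0.0, -0.0]
contact_force: [0.9, 0.3, -0.7]
opening: 0.095
t 2.85 pos [ 0.4884 -0.096   0.2601] head 85.8 down -1.0 open 0.0952 | total [-138.9   74.9   -9.9] n 4 row [-34.7  18.7  -2.5] | spin 0.1
```

View pics/w1.png

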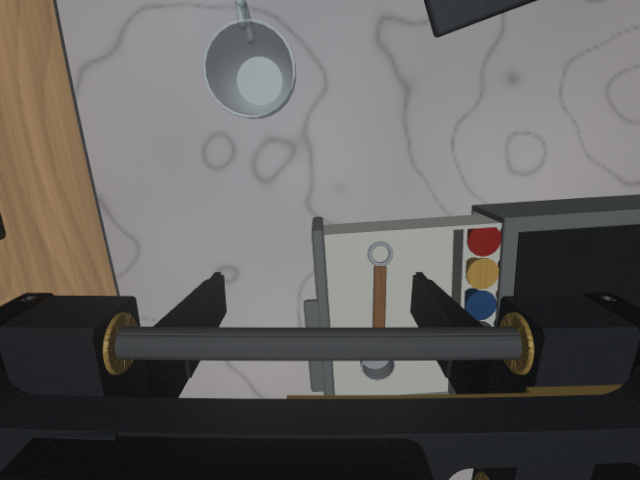

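The wrist view shows the scoop in the tray: ring centre (380,254), handle running down column ~380 to (378,328), bowl (377,365).

```bash
python3 - <<'E'
from h import *
s=state();C=cam("wrist",s); np.set_printoptions(precision=3,suppress=True)
e=onz(C,(380,254),.018);h=onz(C,(379.3,315),.026);b=onz(C,(377,363),.037)
print(e,h,b,"panel",onz(C,(313,217),.077),onz(C,(318,391),.077),"lip",onz(C,(304,300),.076),onz(C,(312,391),.076),"box",onz(C,(473,208),.078),onz(C,(640,196),.078))
d=(b-e)[:2];hd=np.degrees(np.arctan2(-d[1],-d[0]));print("heading",hd)
u=-d/np.linalg.norm(d)
g=np.r_[e[:2]-u*.055,.2];print(g); go(g,hd)
E
```

```text
[ 0.556 -0.151  0.018] [ 0.552 -0.224  0.026] [ 0.546 -0.282  0.037] panel [ 0.484 -0.09   0.077] [ 0.474 -0.286  0.077] lip [ 0.468 -0.176  0.076] [ 0.468 -0.286  0.076] box [ 0.637 -0.092  0.078] [ 0.803 -0.092  0.078]
heading 85.56637940658449
[ 0.552 -0.206  0.2  ]
t 2.85 pos [ 0.488 -0.096  0.26 ] head 85.8 down -1.0 open 0.0952 | total [-104.9   71.5   60.1] n 3 row [-35.   23.8  20. ] | spin 0.3
```

```bash
python3 -m handwheel '[[-35,24,20,0.2],[-35,24,20,0],[-35,24,20,0],[0,0,30,0],[0,0,30,0],[0,0,10,0],[0,0,0,0]]' 0.45 10; python3 - <<'E'
from h import *
im,s=snap("wrist","w2"); go([.552,-.206,.030],85.6)
C=cam("wrist",s); print(proj(C,[[.556,-.151,.018],[.552,-.206,.026]]))
E
```

```text
clock: 3.55
tcp_pos: [0.551, -0.2056, 0.1284]
tcp_rot: [0.734, 0.679, -0.001, -0.002]
contact_force: [0.1, 0.0, 1.1]
opening: 0.0524
t 3.6 pos [ 0.5522 -0.206   0.1306] head 85.6 down -1.0 open 0.0527 | total [ -0.   -0.2 100.6] n 3 row [-0.  -0.1 33.5] | spin -0.0
[[319.13243313 170.09415429]
 [319.44445292 245.86424461]]
```

View pics/w2.png

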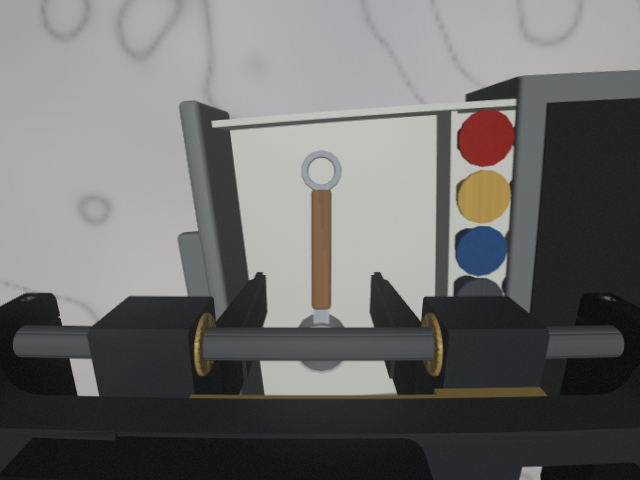

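The ring is at (321,171) and the handle at column 321, centred between the jaws and matching the prediction. I'll descend, grip firmly, and lift a little.

```bash
python3 -m handwheel '[[0,0.5,30,0],[0,0,30,0],[0,0,25,0],[0,0,15,0],[0,0,0,0]]' && python3 -m handwheel '[[0,0,0,0],[0,0,0,0],[0,0,0,0],[0,0,0,0],[0,0,0,0]]' 1 15 && python3 -m handwheel '[[0,0,-20,0],[0,0,-30,0],[0,0,-40,0],[0,0,-45,0],[0,0,-45,0],[0,0,-45,0],[0,0,-30,0],[0,0,0,0]]' && python3 - <<'E'
from h import *
im,s=snap("wrist","w3");go(s["tcp_pos"])
b,_=snap("side","s3");
r=im[60:360,120:520]
S=cam("side");c=proj(S,[s["tcp_pos"]])[0].astype(int);print(c)
y0=max(c[1]-56,0);x0=max(c[0]-75,0)
cv2.imwrite("pics/c3.png",np.hstack([r,cv2.resize(b[y0:y0+112,x0:x0+150],(400,300))])[:,:,::-1]);print(x0,y0)
E
```

```text
clock: 4.1
tcp_pos: [0.5524, -0.2059, 0.0299]
tcp_rot: [0.734, 0.679, -0.0, -0.001]
contact_force: [0.2, 0.2, -0.8]
opening: 0.0524
clock: 4.6
tcp_pos: [0.5532, -0.2065, 0.0312]
tcp_rot: [0.734, 0.679, 0.0, 0.0]
contact_force: [-0.4, -0.1, 0.4]
opening: 0.0178
clock: 5.4
tcp_pos: [0.555, -0.2073, 0.2924]
tcp_rot: [0.734, 0.679, 0.002, 0.005]
contact_force: [0.1, -0.1, -0.3]
opening: 0.0149
t 5.45 pos [ 0.5539 -0.2068  0.2886] head 85.5 down -1.0 open 0.0147 | total [-0.4  1.2 -3.7] n 1 row [-0.4  1.2 -3.7] | spin None
[375 276]
300 220
```

View pics/c3.png

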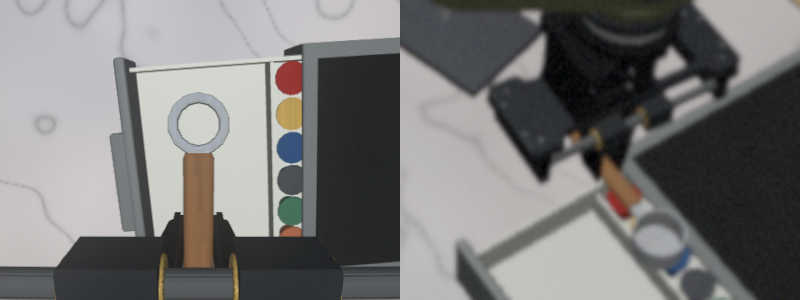

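The scoop is held with the ring at (319,183), still at about its lying slope and centred between the fingers. The tool only spins about the vertical, so I'll relax the grip and let the bowl sag, which tips the ring up to suit the sloping hook.

```bash
cat >> h.py <<'E'
def ringpix(im):
    """hole of ring: light-grey steel ring contour near image column 319 (child contour = hole)"""
    g=cv2.cvtColor(im,cv2.COLOR_RGB2HSV); best=None
    m=((g[:,:,2]>95)&(g[:,:,2]<200)&(g[:,:,0]>95)&(g[:,:,0]<130)&(g[:,:,1]>18)).astype(np.uint8)
    return m
def pitch_table(s,L=.055):
    C=cam("wrist",s);R=Ro.from_quat(s["tcp_rot"]).as_matrix();out=[]
    for p in range(-10,71,10):
        a=np.radians(p); e=np.array([L*np.cos(a),0,.007-L*np.sin(a)])  # tool frame, p = handle elevation eye-up
        out.append((p,proj(C,[s["tcp_pos"]+R@e])[0].round(0).tolist()))
    return out
E
python3 -m handwheel '[[0,0,0,0],[0,0,0,0],[0,0,0,0],[0,0,0,0],[0,0,0,0]]' - 3; python3 - <<'E'
from h import *
im,s=snap("wrist","w4");print(pitch_table(s),s["opening"])
a=cv2.imread("pics/w3.png");d=cv2.absdiff(a,im[:,:,::-1].copy())[0:300].max(2);print((d>40).sum())
p=im[60:300,319];print([tuple(x) for x in p[::4]])
E
```

```text
clock: 6.0
tcp_pos: [0.5528, -0.2063, 0.2851]
tcp_rot: [0.734, 0.679, -0.0, -0.0]
contact_force: [-0.0, -0.8, -0.7]
opening: 0.015
[(-10, [317.0, 185.0]), (0, [317.0, 185.0]), (10, [317.0, 189.0]), (20, [317.0, 198.0]), (30, [317.0, 212.0]), (40, [317.0, 231.0]), (50, [316.0, 254.0]), (60, [316.0, 281.0]), (70, [316.0, 309.0])] 0.014994664765152425
14684
[(np.uint8(187), np.uint8(185), np.uint8(191)), (np.uint8(188), np.uint8(186), np.uint8(191)), (np.uint8(187), np.uint8(186), np.uint8(191)), (np.uint8(187), np.uint8(185), np.uint8(191)), (np.uint8(187), np.uint8(185), np.uint8(191)), (np.uint8(186), np.uint8(184), np.uint8(190)), (np.uint8(188), np.uint8(186), np.uint8(192)), (np.uint8(188), np.uint8(187), np.uint8(192)), (np.uint8(188), np.uint8(186), np.uint8(191)), (np.uint8(189), np.uint8(187), np.uint8(192)), (np.uint8(189), np.uint8(188), np.uint8(192)), (np.uint8(189), np.uint8(188), np.uint8(192)), (np.uint8(187), np.uint8(186), np.uint8(190)), (np.uint8(190), np.uint8(188), np.uint8(192)), (np.uint8(189), np.uint8(187), np.uint8(191)), (np.uint8(189), np.uint8(187), np.uin
[... 1340 characters left out ...]
, np.uint8(162), np.uint8(165)), (np.uint8(161), np.uint8(165), np.uint8(168)), (np.uint8(101), np.uint8(98), np.uint8(94)), (np.uint8(91), np.uint8(73), np.uint8(60)), (np.uint8(85), np.uint8(70), np.uint8(57)), (np.uint8(87), np.uint8(71), np.uint8(58)), (np.uint8(86), np.uint8(70), np.uint8(57)), (np.uint8(85), np.uint8(69), np.uint8(55)), (np.uint8(86), np.uint8(68), np.uint8(55)), (np.uint8(86), np.uint8(69), np.uint8(56)), (np.uint8(85), np.uint8(68), np.uint8(53)), (np.uint8(87), np.uint8(68), np.uint8(55)), (np.uint8(88), np.uint8(68), np.uint8(55)), (np.uint8(89), np.uint8(70), np.uint8(55)), (np.uint8(131), np.uint8(97), np.uint8(70)), (np.uint8(134), np.uint8(138), np.uint8(141))]
```

It sagged: the ring is now at about row 228, roughly 38° eye-up. I'll tighten now and look.

```bash
python3 -m handwheel '[[0,0,0,0],[0,0,0,0]]' - 25; python3 - <<'E'
from h import *
im,s=snap("wrist","w5");print(pitch_table(s)[3:],s["opening"])
b,_=snap("side","s5")
cv2.imwrite("pics/c5.png",np.hstack([im[60:360,120:520],cv2.resize(b[220:332,300:450],(400,300),interpolation=cv2.INTER_CUBIC)])[:,:,::-1])
E
```

```text
clock: 6.25
tcp_pos: [0.5529, -0.2063, 0.2857]
tcp_rot: [0.734, 0.679, 0.0, 0.0]
contact_force: [0.4, -0.2, -0.4]
opening: 0.0145
[(20, [317.0, 198.0]), (30, [317.0, 212.0]), (40, [317.0, 231.0]), (50, [316.0, 254.0]), (60, [316.0, 281.0]), (70, [316.0, 309.0])] 0.014510042827087118
```

View pics/c5.png

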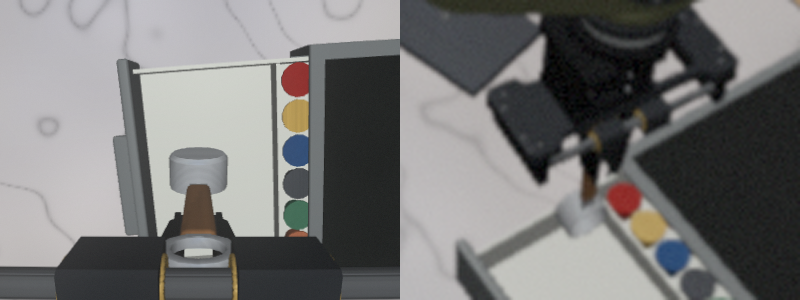

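The scoop rotated well past 38°: the ring is now near full-image (318,308) and the bowl is below at (318,230). I need an enlarged crop to read the grip.

```bash
python3 - <<'E'
from h import *
a,s=snap("scene","a5");im=cv2.imread("pics/w5.png")
A=cam("scene");c=proj(A,[s["tcp_pos"]])[0];print(c)
x0,y0=int(c[0])-40,int(c[1])-50;print(x0,y0)
cv2.imwrite("pics/c6.png",np.hstack([cv2.resize(im[200:360,250:390],(525,600),interpolation=cv2.INTER_CUBIC),cv2.resize(a[y0:y0+120,x0:x0+55],(275,600),interpolation=cv2.INTER_CUBIC)[:,:,::-1]]))
E
```

```text
[283.68817028 157.37056655]
243 107
```

View pics/c6.png

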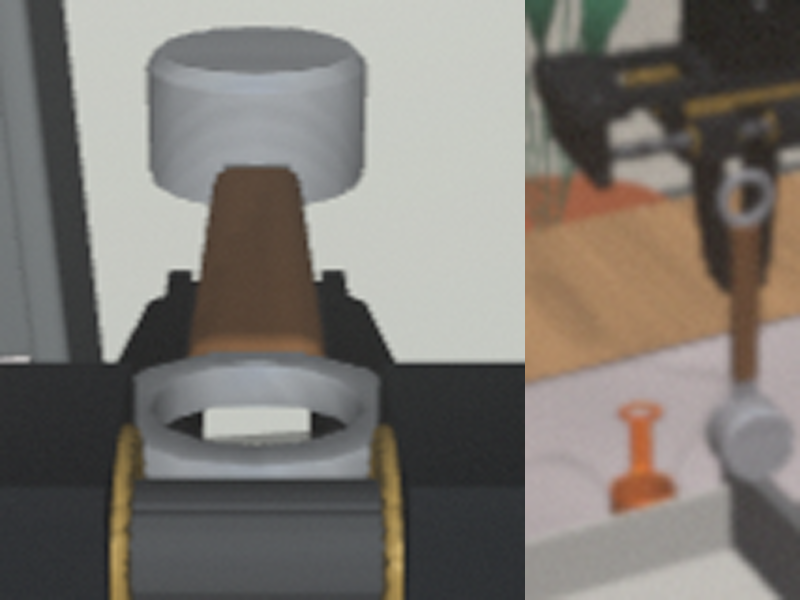

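```bash
python3 - <<'E'
from h import *
np.set_printoptions(precision=4,suppress=True)
s=state();C=cam("wrist",s);A=cam("scene");R=Ro.from_quat(s["tcp_rot"]).as_matrix()
for n,a,b in[("ring",(318.5,309),(287,146.3)),("bowl base c",(318.5,213.5),(290,196))]:
    p,e=tri(C,a,A,b);print(n,p,e,"tool",R.T@(p-s["tcp_pos"]))
E
```

```text
ring [ 0.5533 -0.1898  0.3231] 0.0037680491317769486 tool [ 0.0165 -0.0009 -0.0374]
bowl base c [ 0.5534 -0.1804  0.1874] 0.004983184350712738 tool [ 0.0259 -0.0015  0.0983]
```

The crop settles it. The scoop hangs upright in the grip, ring up, just ahead of the fingers on the tool +x side (tool ≈ x 16, z −37 mm), with the bowl below. That is already the hanging pose, so I'll spin the tool to the stand's heading (~17°) and go in front of the empty hook.

```bash
python3 -m handwheel '[[0,0,0,6],[0,0,0,8.5],[0,0,0,8.5],[0,0,0,8.5],[0,0,0,8.5],[0,0,0,8.5],[0,0,0,8.5],[0,0,0,8.5]]' && python3 -m handwheel '[[0,0,0,3],[0,0,0,0]]' && python3 -c "
from h import *
go([.541,.093,.275],17,40)"
```

```text
clock: 7.2
tcp_pos: [0.5529, -0.2063, 0.2856]
tcp_rot: [0.985, 0.171, -0.0, -0.0]
contact_force: [-0.6, 0.0, -0.9]
opening: 0.0145
clock: 7.4
tcp_pos: [0.5529, -0.2063, 0.2857]
tcp_rot: [0.989, 0.148, 0.0, 0.0]
contact_force: [-0.1, -0.6, -1.4]
opening: 0.0144
t 7.4 pos [ 0.5529 -0.2063  0.2857] head 17.0 down -1.0 open 0.0144 | total [  76.4 -289.6   10.6] n 8 row [  9.5 -36.2   1.3] | spin 0.0
```

```bash
python3 -m handwheel '[[5,-20,1,0],[9,-36,2,0],[9,-36,2,0],[10,-37,2,0],[10,-37,1,0],[10,-37,1,0],[10,-37,1,0],[8,-30,1,0]]' && python3 -m handwheel '[[5,-20,0,0],[0,0,0,0],[0,0,0,0]]' && python3 - <<'E'
from h import *
im,s=snap("wrist","w7");go([.541,.093,.275],17,40);print(proj(cam("wrist",s),[[.6544,.126,.235],[.614,.116,.262]]))
snap("scene","a7");snap("side","b7")
cv2.imwrite("pics/c7.png",cv2.resize(im[60:360,120:520],(800,600),interpolation=cv2.INTER_CUBIC)[:,:,::-1])
E
```

```text
clock: 8.2
tcp_pos: [0.5413, 0.0746, 0.2747]
tcp_rot: [0.989, 0.149, 0.0, -0.0]
contact_force: [0.4, -0.0, -0.3]
opening: 0.0143
clock: 8.5
tcp_pos: [0.5406, 0.0932, 0.2747]
tcp_rot: [0.989, 0.149, -0.0, 0.0]
contact_force: [-0.2, 0.3, -1.0]
opening: 0.0144
t 8.55 pos [0.5407 0.0927 0.2746] head 17.1 down -1.0 open 0.0144 | total [ 0.4 -0.2 -0.4] n 1 row [ 0.4 -0.2 -0.4] | spin 0.1
[[320.88503385  52.03953719]
 [316.0388581  137.01613514]]
```

View pics/c7.png

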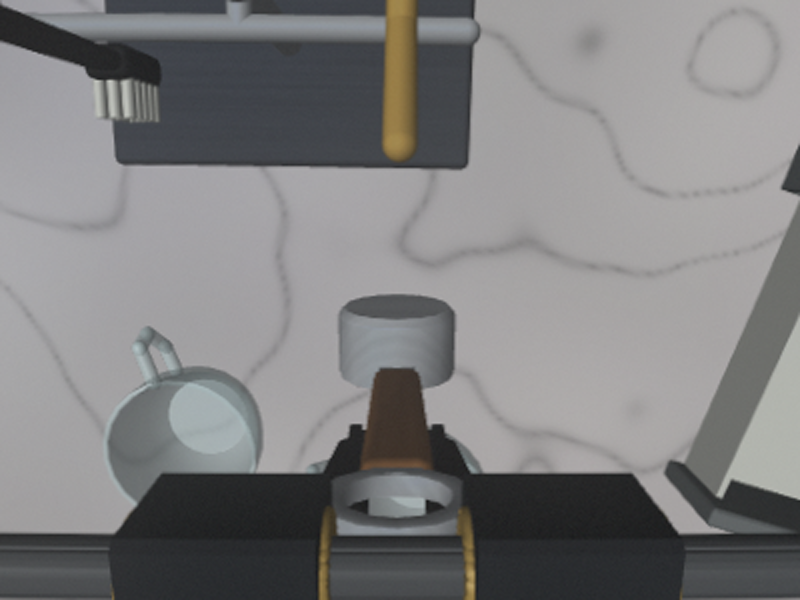

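The hook tip at crop (398,148) and ring centre at crop (398,497) share a column, so they line up sideways, and the base edge is level within ~0.7°. Now I need the height and distance from the fixed cameras.

```bash
python3 - <<'E'
from h import *
s=state();a=cv2.imread("pics/a7.png");b=cv2.imread("pics/b7.png")
P=[s["tcp_pos"]+[0.03,0.01,0.02]]
o=[]
for n,im in(("scene",a),("side",b)):
    c=proj(cam(n),P)[0].astype(int);x0,y0=c[0]-32,c[1]-48;print(n,x0,y0)
    o.append(cv2.resize(im[y0:y0+96,x0:x0+64],(400,600),interpolation=cv2.INTER_CUBIC))
cv2.imwrite("pics/c8.png",np.hstack(o))
E
```

```text
scene 312 165
side 273 139
```

View pics/c8.png

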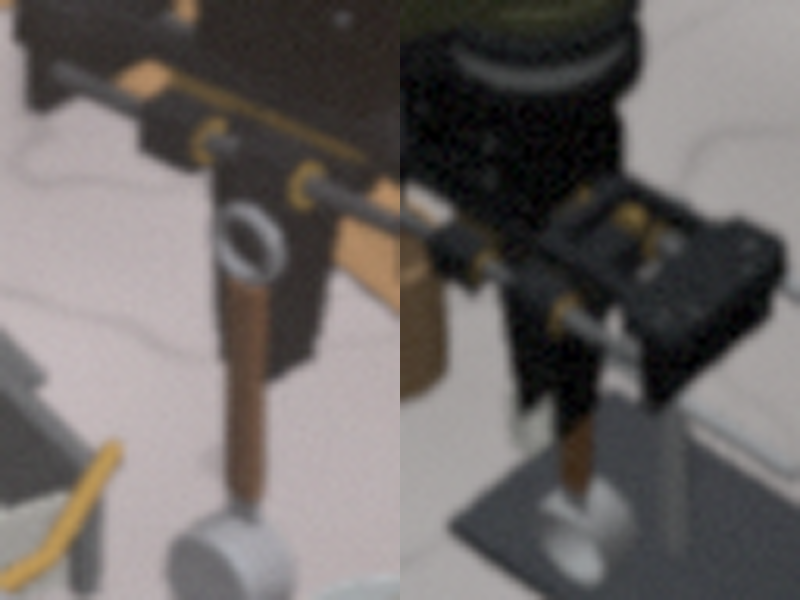

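```bash
python3 - <<'E'
from h import *
np.set_printoptions(precision=4,suppress=True)
s=state();C=cam("wrist",s);A=cam("scene");S=cam("side");R=Ro.from_quat(s["tcp_rot"]).as_matrix()
L=lambda p:R.T@(p-s["tcp_pos"])*1000
for n,a,b in[("ring",(319,308.5),(352,203.9)),("tip",(319.5,131.5),(330.1,237.5))]:
    p,e=tri(C,a,A,b);print(n,p,e,"tool",L(p))
p,e=tri(C,(319.5,131.5),S,(317.5,187.5));print("tip wrist+side",p,e,L(p))
print("wrist ray at z .262",L(onz(C,(319.5,131.5),.262)), "ring ray", L(onz(C,(319,308.5),s["tcp_pos"][2]+.037)))
# hook line check: bend at z .235 by wrist
print(proj(C,[s["tcp_pos"]+R@np.array([12.5,-.5,z])/1000 for z in(-30,-34,-38)]), proj(A,[s["tcp_pos"]+R@np.array([12.5,-.5,z])/1000 for z in(-30,-34,-38)]))
E
```

```text
ring [0.5523 0.0964 0.3086] 0.005752996704822788 tool [ 12.2506  -0.5903 -33.9528]
tip [0.6149 0.1155 0.2589] 0.005223379411041951 tool [77.7092 -0.587  15.7328]
tip wrist+side [0.6157 0.1148 0.2599] 0.0031305524693115436 [78.3021  0.2534 14.7345]
wrist ray at z .262 [79.2788  1.4137 12.5957] ring ray [ 16.295    1.1084 -37.0016]
[[314.7821 309.4904]
 [314.6773 314.2451]
 [314.5664 319.2779]] [[350.4786 206.0721]
 [350.5761 204.4072]
 [350.674  202.735 ]]
```

```bash
python3 -m handwheel '[[10,0,8,0],[15,0,11,0],[15,0,11,0],[10,0,6,0],[0,0,0,0],[0,0,0,0]]' && python3 - <<'E'
from h import *
im,s=snap("wrist","w9");a,_=snap("scene","a9");go([.541,.093,.275],17,40)
c=proj(cam("scene"),[s["tcp_pos"]+[0.03,0.01,0.03]])[0].astype(int);x0,y0=c[0]-24,c[1]-36;print(x0,y0)
cv2.imwrite("pics/c9.png",np.hstack([cv2.resize(im[200:360,265:371],(400,600),interpolation=cv2.INTER_CUBIC),cv2.resize(a[y0:y0+72,x0:x0+48],(400,600),interpolation=cv2.INTER_CUBIC)])[:,:,::-1])
E
```

```text
clock: 9.25
tcp_pos: [0.5885, 0.1076, 0.2383]
tcp_rot: [0.989, 0.148, -0.0, 0.0]
contact_force: [0.0, -0.0, -0.6]
opening: 0.0143
t 9.35 pos [0.5884 0.1077 0.2392] head 17.0 down -1.0 open 0.0145 | total [-49.6   0.2 -35.8] n 2 row [-24.8   0.1 -17.9] | spin 0.0
303 198
```

View pics/c9.png

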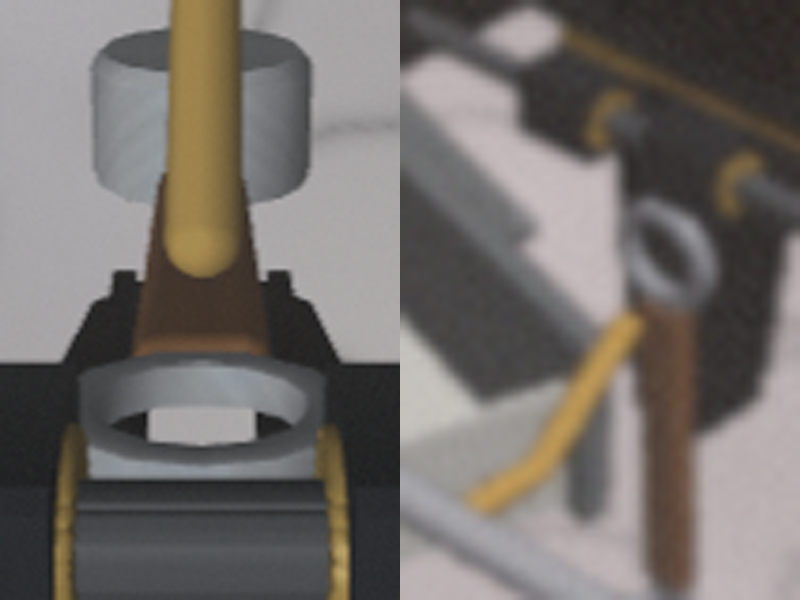

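Sideways centring is exact: ring and tip are both at column 203 in the left crop. In the scene crop the ring is at (672,253) and the tip at (632,325). I'll compute the remaining offset.

```bash
python3 - <<'E'
from h import *
np.set_printoptions(precision=1,suppress=True)
s=state();C=cam("wrist",s);A=cam("scene");R=Ro.from_quat(s["tcp_rot"]).as_matrix()
L=lambda p:R.T@(p-s["tcp_pos"])*1000
f=lambda x,y:(303+(x-400)/8.333,198+y/8.333); w=lambda x,y:(265+x*.265,200+y*.2667)
r,_=tri(C,w(203,405),A,f(672,253));t,_=tri(C,w(203,243),A,f(632,325));print(L(r),L(t),L(t)-L(r))
print("tip by known z",L(onz(C,w(203,243),.262)))
print("ring at z -34,-37",[L(onz(C,w(203,405),s["tcp_pos"][2]+k)) for k in(.034,.037)])
# scene prediction of ring pixel displaced to rod line: offset in scene perpendicular
E
```

```text
[ 12.   -0.5 -33.2] [ 25.   -0.2 -18.9] [13.   0.2 14.3]
tip by known z [ 28.1   1.  -22.7]
ring at z -34,-37 [array([ 15.,   1., -34.]), array([ 16.5,   1. , -37. ])]
```

```bash
python3 -m handwheel '[[0,0,2,0],[4,0,3.6,0],[4,0,3.6,0],[4,0,3.6,0],[3,0,2.7,0],[0,0,0,0]]' - 12 && python3 -m handwheel '[[3,0,2.7,0],[3,0,2.7,0],[0,0,0,0]]' && python3 - <<'E'
from h import *
im,s=snap("wrist","w10");a,_=snap("scene","a10");print(s["contact_force"].round(2),s["opening"])
np.save("/tmp/x.npy",s["tcp_pos"])
g=cv2.cvtColor(im,cv2.COLOR_RGB2HSV)
# ring rows at side columns (rod hides centre)
for c in(298,302,336,340): print(c,[int(v) for v in im[270:345:3,c].mean(1)])
E
```

```text
clock: 9.95
tcp_pos: [0.6027, 0.1124, 0.2221]
tcp_rot: [0.989, 0.148, -0.001, -0.0]
contact_force: [-0.2, 0.1, -0.2]
opening: 0.0146
clock: 10.25
tcp_pos: [0.6086, 0.1141, 0.2171]
tcp_rot: [0.989, 0.148, -0.0, -0.0]
contact_force: [-0.4, -0.3, -1.6]
opening: 0.0145
[-0.44 -0.27 -1.63] 0.01451596711402195
298 [174, 43, 41, 39, 42, 39, 39, 40, 38, 75, 91, 98, 98, 101, 36, 53, 76, 103, 156, 112, 49, 59, 55, 74, 78]
302 [175, 160, 53, 58, 60, 63, 60, 70, 83, 80, 112, 113, 114, 108, 34, 34, 71, 90, 153, 112, 47, 60, 54, 74, 78]
336 [169, 103, 40, 42, 42, 41, 42, 46, 50, 79, 144, 151, 145, 136, 38, 42, 72, 89, 136, 98, 48, 60, 54, 73, 78]
340 [170, 40, 41, 39, 39, 37, 38, 38, 37, 73, 95, 140, 136, 134, 60, 69, 78, 103, 127, 94, 47, 58, 54, 74, 78]
```

```bash
python3 -m handwheel '[[3,0,2.7,0],[3,0,2.7,0],[0,0,0,0],[0,0,0,0]]' && python3 - <<'E'
from h import *
im,s=snap("wrist","w11");a,_=snap("scene","a11");print(s["contact_force"].round(2),s["opening"],s["tcp_pos"])
c=proj(cam("scene"),[s["tcp_pos"]+[0.03,0.01,0.03]])[0].astype(int);x0,y0=c[0]-24,c[1]-36;print(x0,y0)
cv2.imwrite("pics/c11.png",np.hstack([cv2.resize(im[200:360,265:371],(400,600),interpolation=cv2.INTER_CUBIC),cv2.resize(a[y0:y0+72,x0:x0+48],(400,600),interpolation=cv2.INTER_CUBIC)])[:,:,::-1])
E
```

```text
clock: 10.75
tcp_pos: [0.6142, 0.1158, 0.212]
tcp_rot: [0.989, 0.148, -0.0, 0.0]
contact_force: [-0.1, -0.8, -0.3]
opening: 0.0146
[-0.14 -0.78 -0.3 ] 0.014638566029280623 [0.61416819 0.11580644 0.21203114]
294 214
```

View pics/c11.png

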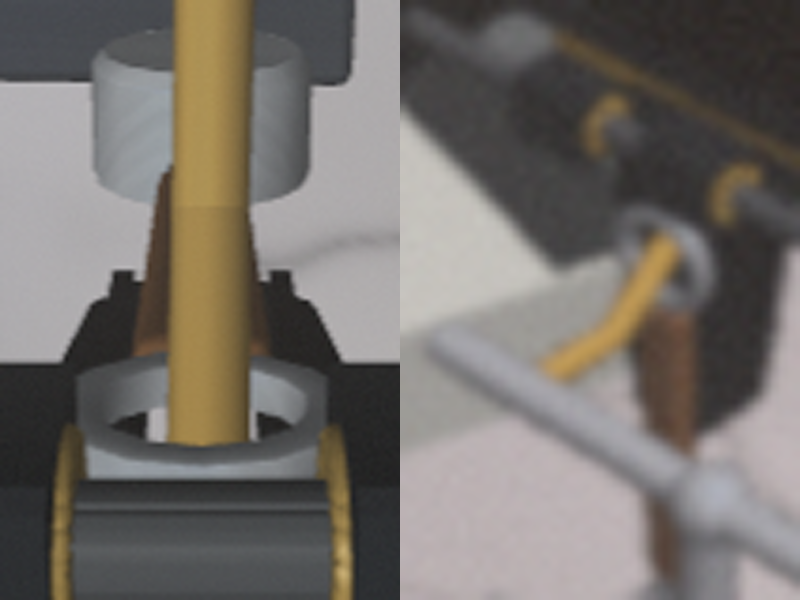

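The hook tip is threaded through the ring: the right crop shows the tip inside the hole at (668,245), and forces are near zero. I'll go slightly farther in, then release.

```bash
python3 -m handwheel '[[2,0,1.7,0],[2,0,1.7,0],[0,0,0,0],[0,0,0,0]]' && python3 -m handwheel '[[0,0,0,0],[0,0,0,0],[0,0,0,0],[0,0,0,0],[0,0,0,0],[0,0,0,0],[0,0,0,0],[0,0,0,0]]' 0.5 && python3 - <<'E'
from h import *
np.set_printoptions(precision=4,suppress=True)
im,s=snap("wrist","w12");a,_=snap("scene","a12");b,_=snap("side","b12")
print(s["contact_force"].round(2),s["opening"])
E
```

```text
clock: 11.25
tcp_pos: [0.618, 0.117, 0.2087]
tcp_rot: [0.989, 0.148, -0.0, -0.0]
contact_force: [0.6, -1.1, -0.8]
opening: 0.0147
clock: 12.05
tcp_pos: [0.618, 0.117, 0.2089]
tcp_rot: [0.989, 0.148, 0.0, -0.0]
contact_force: [-0.5, -0.1, -0.9]
opening: 0.0474
[-0.54 -0.1  -0.93] 0.04742495918794707
```

```bash
python3 -m handwheel '[[-10,0,0,0],[-20,0,0,0],[-30,0,0,0],[-40,0,0,0],[-30,0,-10,0],[0,0,-40,0],[0,0,0,0]]' && python3 - <<'E'
from h import *
im,s=snap("wrist","w13");a,_=snap("scene","a13");b,_=snap("side","b13");go([.40,-.22,.2],0)
H=[.6544,.126,.235]
o=[]
for n,i in(("scene",a),("side",b)):
    c=proj(cam(n),[H])[0].astype(int);x0,y0=c[0]-40,c[1]-40;print(n,x0,y0,proj(cam(n),[H,[.6544,.126,.229],[.645,.123,.229]]).round(1).tolist())
    o.append(cv2.resize(i[y0:y0+120,x0:x0+80],(400,600),interpolation=cv2.INTER_CUBIC))
cv2.imwrite("pics/c13.png",np.hstack(o)[:,:,::-1])
E
```

```text
clock: 12.9
tcp_pos: [0.4947, 0.0787, 0.264]
tcp_rot: [0.989, 0.148, 0.004, 0.0]
contact_force: [0.8, -0.8, 1.8]
opening: 0.0475
t 13.05 pos [0.4937 0.0788 0.2592] head 17.0 down -1.0 open 0.0476 | total [-177.2  258.3   59.1] n 6 row [-29.5  43.    9.9] | spin 17.0
scene 274 215 [[314.4, 255.3], [314.3, 257.7], [317.6, 255.5]]
side 287 146 [[328.0, 186.3], [328.0, 188.0], [325.7, 189.9]]
```

No more viewing, so I'll check numerically. I'll difference the new scene and side images against the initial ones near the hook and compare with the projection of a properly hung scoop.

```bash
python3 - <<'E'
from h import *
yaw=np.radians(17);X=np.array([np.cos(yaw),np.sin(yaw),0]);H=np.array([.6544,.126,.235])
for n,f0,f1 in(("scene","scene0","a13"),("side","side0","b13")):
    i0=cv2.imread(f"pics/{f0}.png");i1=cv2.imread(f"pics/{f1}.png")
    c=proj(cam(n),[H])[0].astype(int);x0,y0=c[0]-35,c[1]-15
    q1=i1[y0:y0+100,x0:x0+70];d=cv2.absdiff(i0[y0:y0+100,x0:x0+70],q1).max(2)>28
    hsv=cv2.cvtColor(q1,cv2.COLOR_BGR2HSV)
    br=d&(hsv[:,:,0]<18)&(hsv[:,:,1]>70)
    m=cv2.morphologyEx(br.astype(np.uint8),cv2.MORPH_OPEN,np.ones((2,2)))
    k,l,st,ce=cv2.connectedComponentsWithStats(m)
    print(n,"brown comps",[(st[j,:5]+[x0,y0,0,0,0]).tolist() for j in range(1,k) if st[j,4]>15])
    for dx in(0,-.010,-.025):
        e=H+X*dx-[0,0,.006]; print(" hung dx",dx,"eye,wood top,wood bottom,bowl:",proj(cam(n),[e,e-[0,0,.013],e-[0,0,.105],e-[0,0,.135]]).round(0).tolist())
    for r in range(0,100,4): print("".join("B" if br[r,c] else ("#" if d[r,c] else ".") for c in range(0,70)),y0+r)
    print(x0)
E
```

```text
scene brown comps [[317, 272, 4, 21, 67]]
 hung dx 0 eye,wood top,wood bottom,bowl: [[314.0, 258.0], [314.0, 263.0], [314.0, 297.0], [314.0, 307.0]]
 hung dx -0.01 eye,wood top,wood bottom,bowl: [[318.0, 256.0], [318.0, 261.0], [317.0, 295.0], [317.0, 305.0]]
 hung dx -0.025 eye,wood top,wood bottom,bowl: [[323.0, 252.0], [323.0, 257.0], [322.0, 291.0], [322.0, 302.0]]
...########........................................................... 240
......#######......................................................... 244
........#######....................................................... 248
..........#######......................#B............................. 252
...................................................................... 256
.........................................###.......................... 260
...................................................................... 264
....................................#................................. 268
...................................##BBBB##........................... 272
....................................#BBBB##..........
[... 2700 characters left out ...]
................. 231
...................................................................... 235
...................................................................... 239
...................................................................... 243
...................................................................... 247
...................................................................... 251
...................................................................... 255
...................................................................... 259
...................................................................... 263
...................................................................... 267
292
```

The scoop hangs vertically at the hook bend: handle column ≈319 in scene and ≈327 in side, against predicted 318 and 326 for 10 mm out. Now the drawer.

```bash
python3 -m handwheel '[[-29,25,0,0],[-29,35,0,0],[-29,45,5,0],[-29,45,10,0],[-29,45,10,0],[-30,45,10,0],[0,20,10,0],[0,0,0,0]]' 1 20 && python3 -m handwheel '[[0,0,0,7],[0,0,0,7],[0,0,0,6],[0,0,0,0]]' && python3 -c "
from h import *
go([.42,-.235,.066],-3)"
```

```text
clock: 13.85
tcp_pos: [0.406, -0.2058, 0.2139]
tcp_rot: [0.989, 0.146, -0.002, -0.002]
contact_force: [-0.4, 0.5, -0.3]
opening: 0.0007
clock: 14.25
tcp_pos: [0.4075, -0.2031, 0.2163]
tcp_rot: [1.0, -0.025, -0.001, -0.0]
contact_force: [-0.7, -0.1, 0.4]
opening: 0.0003
t 14.25 pos [ 0.4075 -0.2031  0.2163] head -2.9 down -1.0 open 0.0003 | total [ 14.3  31.4 150.3] n 4 row [ 3.6  7.8 37.6] | spin 0.1
```

```bash
python3 -m handwheel '[[3,8,38,0],[4,8,38,0],[4,8,38,0],[4,8,36,0],[0,0,0,0]]' && python3 -m handwheel '[[10,0,0,0],[10,0,0,0],[8,0,0,0],[8,0,0,0],[10,0,0,0],[12,0,0,0],[12,0,0,0],[12,0,0,0]]' && python3 -m handwheel '[[12,0,0,0],[12,0,0,0],[12,0,0,0],[12,0,0,0],[10,0,0,0],[8,0,0,0],[6,0,0,0],[0,0,0,0]]'; python3 - <<'E'
from h import *
im,s=snap("wrist","w14");a,_=snap("scene","a14");b,_=snap("side","b14");go(s["tcp_pos"])
E
```

```text
clock: 14.75
tcp_pos: [0.4174, -0.2341, 0.0612]
tcp_rot: [1.0, -0.025, -0.005, -0.003]
contact_force: [-0.8, 0.8, -0.6]
opening: 0.0003
clock: 15.55
tcp_pos: [0.5034, -0.2409, 0.0665]
tcp_rot: [1.0, -0.026, -0.0, -0.0]
contact_force: [-3.2, 1.4, 0.5]
opening: 0.0007
clock: 16.35
tcp_pos: [0.576, -0.2455, 0.0674]
tcp_rot: [1.0, -0.026, 0.001, 0.001]
contact_force: [0.3, -0.7, -0.4]
opening: 0.0005
t 16.5 pos [ 0.5751 -0.2454  0.0675] head -3.0 down -1.0 open 0.0004 | total [0.9 0.1 0.1] n 1 row [0.9 0.1 0.1] | spin None
```

```bash
python3 -m handwheel '[[5,0,0,0],[5,0,0,0],[5,0,0,0],[4,0,0,0],[3,0,0,0],[3,0,0,0]]'; python3 -m handwheel '[[3,0,0,0],[3,0,0,0],[3,0,0,0]]'
```

```text
clock: 17.1
tcp_pos: [0.5997, -0.2461, 0.0667]
tcp_rot: [1.0, -0.026, -0.0, -0.0]
contact_force: [-1.9, 1.6, 1.1]
opening: 0.0001
clock: 17.4
tcp_pos: [0.6085, -0.2465, 0.0666]
tcp_rot: [1.0, -0.026, -0.0, -0.0]
contact_force: [-2.6, 1.3, 1.3]
opening: 0.0004
```

```bash
python3 -m handwheel '[[2,0,0,0],[2,0,0,0],[2,0,0,0]]'; python3 -m handwheel '[[2,0,0,0],[2,0,0,0],[2,0,0,0]]'; python3 -m handwheel '[[2,0,0,0],[2,0,0,0]]'
```

```text
clock: 17.7
tcp_pos: [0.6144, -0.2469, 0.0666]
tcp_rot: [1.0, -0.026, -0.0, -0.0]
contact_force: [-2.2, 0.7, -0.2]
opening: 0.0003
clock: 18.0
tcp_pos: [0.6205, -0.2473, 0.0666]
tcp_rot: [1.0, -0.026, -0.0, -0.0]
contact_force: [-2.4, 2.4, -0.1]
opening: 0.0004
clock: 18.2
tcp_pos: [0.6245, -0.2475, 0.0667]
tcp_rot: [1.0, -0.026, -0.0, -0.0]
contact_force: [-2.2, 1.9, -0.6]
opening: 0.0004
```

```bash
for i in 1 2 3 4; do python3 -m handwheel '[[2,0,0,0],[2,0,0,0]]' | egrep 'pos|force'; done
```

```text
tcp_pos: [0.6286, -0.2477, 0.0668]
contact_force: [-2.3, 0.8, -1.0]
tcp_pos: [0.6294, -0.2477, 0.0667]
contact_force: [-17.8, 2.8, 9.3]
tcp_pos: [0.6295, -0.2477, 0.0667]
contact_force: [-31.5, 4.2, 18.8]
tcp_pos: [0.6296, -0.2477, 0.0668]
contact_force: [-45.5, 4.6, 27.7]
```

The drawer hit its stop at x 0.6295, with force rising and no further motion. I'll back off and rise.

```bash
python3 -m handwheel '[[-10,0,0,0],[-20,0,0,0],[-40,0,0,0],[-40,0,0,0],[-40,0,-20,0],[0,0,-45,0],[0,0,-45,0],[0,0,0,0]]' && python3 - <<'E'
from h import *
np.set_printoptions(precision=4,suppress=True)
im,s=snap("wrist","w15");a,_=snap("scene","a15");b,_=snap("side","b15");print(s["contact_force"],s["tcp_pos"])
A=cam("scene");S=cam("side");X=np.array([np.cos(.297),np.sin(.297),0]);H=np.array([.6544,.126,.235])
def masks(n,f,w=(-35,-15)):
    i0=cv2.imread(f"pics/{n}0.png");i1=cv2.imread(f"pics/{f}.png")
    c=proj(cam(n),[H])[0].astype(int);x0,y0=c[0]-14,c[1]-15
    q=i1[y0:y0+80,x0:x0+34];d=cv2.absdiff(i0[y0:y0+80,x0:x0+34],q).max(2)>28
    h=cv2.cvtColor(q,cv2.COLOR_BGR2HSV);br=d&(h[:,:,0]<18)&(h[:,:,1]>70)
    ys,xs=np.nonzero(br);k=ys+y0>c[1]+8;ys,xs=ys[k],xs[k]
    i2=cv2.imread(f"pics/{f[0]}13.png");mv=(cv2.absdiff(i2[y0:y0+80,x0:x0+34],q).max(2)>28).sum()
    print(n,"brown rows",ys.min()+y0,ys.max()+y0,"mean",xs.mean()+x0,ys.mean()+y0,"changed px vs previous",mv); return (xs.mean()+x0,ys.mean()+y0),(ys.min()+y0,ys.max()+y0)
p,_=masks("scene","a15");q,_=masks("side","b15")
m,e=tri(A,p,S,q);print("handle mid",m,e,"along/side/z vs hook",(m-H)@X*1000,(m-H)@np.array([-X[1],X[0],0])*1000,(m-H)[2]*1000)
# drawer front edges: rubber-grey panel now vs predicted lip position
lip=[[.6395,-.184,.076],[.6395,-.294,.076]];print("lip px side",proj(S,lip).round(0).tolist())
x,y=proj(S,[[.6395,-.24,.076]])[0].astype(int);print(b[y+12:y-14:-2,x].mean(1).astype(int))
# brush area unchanged?
for n,f in(("scene","a15"),("side","b15")):
    B=np.array([.62,.241,.2]);c=proj(cam(n),[B])[0].astype(int);i0=cv2.imread(f"pics/{n}0.png");i1=cv2.imread(f"pics/{f}.png")
    sl=np.s_[c[1]-20:c[1]+35,c[0]-14:c[0]+14];print(n,"brush changed px",(cv2.absdiff(i0[sl],i1[sl]).max(2)>30).sum())
E
```

```text
clock: 19.8
tcp_pos: [0.4951, -0.2436, 0.1862]
tcp_rot: [1.0, -0.026, 0.008, 0.005]
contact_force: [0.4, -0.8, 0.9]
opening: 0.0006
[ 0.3784 -0.8083  0.8999] [ 0.4951 -0.2436  0.1862]
scene brown rows 272 293 mean 319.53968253968253 282.5238095238095 changed px vs previous 378
side brown rows 195 203 mean 325.82142857142856 199.10714285714286 changed px vs previous 1217
handle mid [0.6536 0.1403 0.1744] 0.006810898859384098 along/side/z vs hook 3.459579067213336 13.874541915657206 -60.638753244677766
lip px side [[388.0, 304.0], [415.0, 336.0]]
[167 161 119  55  50  49  68 104 119 116 112 114 115]
scene brush changed px 0
side brush changed px 89
```

```bash
python3 -m handwheel '[[-20,-20,-30,0],[-30,-40,-30,0],[-30,-45,-30,0],[-30,-45,-20,0],[-30,-45,0,0],[-30,-45,0,0],[-30,-45,0,0],[-20,-45,0,0]]' && python3 -m handwheel '[[-20,-45,0,0],[-10,-45,0,0],[0,-45,0,0],[0,-45,0,0],[0,-45,0,0],[0,-30,0,0],[0,0,0,0]]' && python3 - <<'E'
from h import *
np.set_printoptions(precision=4,suppress=True)
a,s=snap("scene","a16");b,_=snap("side","b16");print(s["contact_force"],s["tcp_pos"])
A=cam("scene");S=cam("side");X=np.array([np.cos(.297),np.sin(.297),0]);Y=np.array([-X[1],X[0],0]);H=np.array([.6544,.126,.235])
C={}
for n,f in(("scene","a16"),("side","b16")):
    i0=cv2.imread(f"pics/{n}0.png");i1=cv2.imread(f"pics/{f}.png");c=proj(cam(n),[H])[0].astype(int);x0,y0=c[0]-14,c[1]-8
    q=i1[y0:y0+80,x0:x0+34];d=cv2.absdiff(i0[y0:y0+80,x0:x0+34],q).max(2)>28
    h=cv2.cvtColor(q,cv2.COLOR_BGR2HSV);br=d&(h[:,:,0]<18)&(h[:,:,1]>70);br[:18 if n=="scene" else 8]=0
    ys,xs=np.nonzero(br);C[n]=[(xs[ys==r].mean()+x0,r+y0) for r in(ys.min()+1,ys.max()-1)];print(n,C[n])
    for r in range(0,80,3): print("".join("B" if br[r,k] else "#" if d[r,k] else "." for k in range(34)),y0+r)
    B=np.array([.62,.241,.2]);c=proj(cam(n),[B])[0].astype(int);sl=np.s_[c[1]-20:c[1]+35,c[0]-14:c[0]+14];print("brush changed",(cv2.absdiff(i0[sl],i1[sl]).max(2)>30).sum())
m,e=tri(A,C["scene"][1],S,C["side"][1]);print("wood bottom",e,(m-H)@X*1000,(m-H)@Y*1000,(m-H)[2]*1000)
x,y=proj(S,[[.6395,-.24,.076]])[0].astype(int);print("lip profile",[(int(onz(S,(x+.5*k,y-k),.076)[0]*1000),int(b[y-k,int(x+.5*k)].mean())) for k in range(-14,20,2)])
E
```

```text
clock: 20.75
tcp_pos: [0.3057, 0.0698, 0.2726]
tcp_rot: [1.0, -0.027, -0.0, 0.0]
contact_force: [2.4, 0.0, -0.3]
opening: 0.0003
clock: 21.45
tcp_pos: [0.2897, 0.3275, 0.2717]
tcp_rot: [1.0, -0.024, -0.002, 0.001]
contact_force: [-0.4, 0.1, -0.5]
opening: 0.0002
[-0.371   0.0802 -0.5465] [0.2897 0.3275 0.2717]
scene [(np.float64(319.0), np.int64(273)), (np.float64(320.0), np.int64(292))]
..............#..........####..... 247
.........###...........######..... 250
.....##......####.###.#######..... 253
.....................########..... 256
.....................#.#####...... 259
###................####........... 262
.................................. 265
.................................. 268
...............######............. 271
...............####BB##........... 274
................##BBB##........... 277
................##BBB##........... 280
................###BB##........... 283
................##BBBB#........... 286
................###BBB#........... 289
.................##BBB#........... 292
.....................##........... 295
..............##.................. 298
.......
[... 1102 characters left out ...]
.......########.................. 229
.................................. 232
.................................. 235
.................................. 238
.................................. 241
.................................. 244
.................................. 247
.................................. 250
.................................. 253
.................................. 256
brush changed 0
wood bottom 0.004220718818193256 -13.462276426906946 2.26981319703372 -104.29276959654032
lip profile [(599, 157), (605, 156), (610, 159), (616, 158), (621, 138), (627, 51), (633, 43), (639, 56), (644, 100), (650, 99), (656, 94), (662, 97), (668, 88), (674, 98), (680, 96), (686, 43), (692, 27)]
```

```bash
cat > chk.py <<'E'
from h import *
np.set_printoptions(precision=1,suppress=True)
A=cam("scene");S=cam("side");X=np.array([np.cos(.297),np.sin(.297),0]);Y=np.array([-X[1],X[0],0]);H=np.array([.6544,.126,.235])
for k in range(3):
    P={};nm={}
    for n in("scene","side"):
        i0=cv2.imread(f"pics/{n}0.png");i1=np.array(vision.capture(n))[:,:,::-1].copy();c=proj(cam(n),[H])[0].astype(int);x0,y0=c[0]-14,c[1]-8
        q=i1[y0:y0+80,x0:x0+34];d=cv2.absdiff(i0[y0:y0+80,x0:x0+34],q).max(2)>28
        h=cv2.cvtColor(q,cv2.COLOR_BGR2HSV);br=d&(h[:,:,0]<20)&(h[:,:,1]>55);br[:24 if n=="scene" else 10]=0
        ys,xs=np.nonzero(br);f=np.polyfit(ys,xs,1);g=lambda r:(np.polyval(f,r)+x0,r+y0)
        r0,r1=ys.min(),ys.max();P[n]=(g(r0),g(r1));o,a=ray(cam(n),g(r0));_,b=ray(cam(n),g(r1));w=np.cross(a,b);nm[n]=w/np.linalg.norm(w)
    u=np.cross(nm["scene"],nm["side"]);u/=np.linalg.norm(u);u*=np.sign(u[2])
    m,e=tri(A,P["scene"][1],S,P["side"][1]);eye=m+u*.105
    print(round(state()["clock"],2),"bottom px",P["scene"][1],P["side"][1],"tilt(x,y deg)",np.degrees([u@X,u@Y]),"eye rel hook",[(eye-H)@X*1000,(eye-H)@Y*1000,(eye-H)[2]*1000])
E
python3 chk.py; python3 -m handwheel '[[0,0,0,0],[0,0,0,0],[0,0,0,0],[0,0,0,0],[0,0,0,0],[0,0,0,0],[0,0,0,0],[0,0,0,0]]' >/dev/null; python3 chk.py
```

```text
21.65 bottom px (np.float64(319.99464473407613), np.int64(294)) (np.float64(324.312287500457), np.int64(216)) tilt(x,y deg) [8.8 3.5] eye rel hook [np.float64(3.034749177237443), np.float64(9.413266530551722), np.float64(-5.761546564458763)]
21.75 bottom px (np.float64(319.837500226955), np.int64(294)) (np.float64(324.2012440056651), np.int64(216)) tilt(x,y deg) [5.9 1. ] eye rel hook [np.float64(-2.2698333814377443), np.float64(4.856609573135718), np.float64(-4.8987153470386735)]
21.85 bottom px (np.float64(319.8955066368168), np.int64(294)) (np.float64(324.19947352771413), np.int64(216)) tilt(x,y deg) [7.  1.9] eye rel hook [np.float64(-0.23877862206950737), np.float64(6.419602390694376), np.float64(-5.169596908051743)]
22.75 bottom px (np.float64(319.8962664774714), np.int64(294)) (np.float64(324.18189677988534), np.int64(216)) tilt(x,y deg) [6.  0.9] eye rel hook [np.float64(-2.183006004448819), np.float64(4.614732420454482), np.float64(-4.905723042190502)]
22.85 bottom px (np.float64(319.83192101260295), np.int64(294)) (np.float64(324.19947352771413), np.int64(216)) tilt(x,y deg) [5.6 0.8] eye rel hook [np.float64(-2.7583255347451296), np.float64(4.466361984385917), np.float64(-4.843116488860017)]
22.95 bottom px (np.float64(319.90980757088994), np.int64(294)) (np.float64(324.20614990883854), np.int64(216)) tilt(x,y deg) [6. 1.] eye rel hook [np.float64(-2.176661539383228), np.float64(4.868163826677358), np.float64(-4.908845645061721)]
```

The scoop is still and seated (eye ≈5 mm below the hook axis). The drawer is at its stop: the lip at x 0.64 fits the box front edge (0.666) minus 26 mm. Handing in.

```bash
python3 -c "
from rig import ticket,state
print(ticket.sign_off(), state()['clock'])"
```

```text
the job is handed in; nothing more can be done
the job is handed in; nothing more can be done
```

The scoop is hanging on the empty hook and the capsule drawer is pushed fully shut. I handed in at about 23 s on the robot's clock, and no verdict was reported.

I gripped the scoop's handle in the drawer and loosened the grip in the air so it swung upright, ring up. I then threaded the ring onto the sloping hook tip, released it so it slid to the bottom, and pushed the drawer shut slowly by its lip.

**Last checks:**
- **Scoop:** it hangs about 6° off vertical, and its position did not change over more than 1 s. The eye measures about 5 mm below the hook and about 2 mm from it along the hook.
- **Sideways position:** this reads 4–5 mm off with a spread of a few mm, and one noisier reading gave 9.4 mm, right at the limit. I put this down to my estimate of the hook position, since the ring is hanging on the rod.
- **Drawer:** it stopped dead at the end of its travel. The lip position matches the shut position from the box front as the side camera measured it (an early wrist reading put the box front about 3 cm nearer). The last push ran at about 0.02 m/s, but I pressed a few rows too long, so the wrist read about 53 N with the fingertips against the stop. That is under the 120 N wrist limit. It is above the 40 N limit on the arm and gripper body, but only the fingertips should have been touching.
- **Brush and other objects:** no image change around the brush in either fixed camera. I did not re-measure the knock tube, cups or stirrer cup; the arm passed above them, and no move away from the scoop and drawer showed a contact force.

The viewer had reached its 12-picture limit by the time of release, so these final checks are numerical rather than by eye.

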